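# Bring the beaded bangle to the other display bar

## Robot

A 6-joint arm with a two-finger parallel gripper is mounted at the origin on the work surface. World frame = base frame: x ahead of the robot, y to its left, z up, the work surface at z = 0. Lengths are in m, angles in degrees, forces in N, time in s.
With the tool pointing down it reaches from about 0.35 to 0.975 m from the base axis. Payload 4.9 kg.
Tool frame: the origin (TCP) lies at the very end of the fingers, on their centre line; the grasp point (between the pads) lies 19 mm behind it; z points along the fingers, y is the line along which they close (so a half turn about z gives the same grasp; the last joint's range is limited). The gripper opens to 85 mm and grips with 20 to 120 N. Pads are 22 mm wide; open, the fingers measure 114 mm over their backs; the gripper's body (76 mm by 85 mm) begins 54 mm behind the grasp point. The pads swing forward as they close: fully open they stand 13 mm farther back than shut.
Start: joints at [-82.391, 3.019, 92.412, -0, 84.569, -6.818], TCP at [0.156, -0.605, 0.231] pointing down, gripper open.
Joint ranges: [-172.51, 172.51], [-57.92, 126.97], [3.15, 148.05], [-58.71, 238.71], [5.1, 150.11], [-179.66, 179.66]. Speed limits (degrees/s): [147.25, 147.25, 180, 180, 180, 180].

## Interface

Orientations are given as [roll, pitch, yaw] about the fixed x, y, z axes, in that order (R = Rz(yaw) Ry(pitch) Rx(roll)).
In Python, from plant import ctrl gives the robot as it stands.
- The arm moves only by the tool apply_moves, never from a script. Its argument "commands" is a list of rows, each an object with "jaw": the closure, from 0 (fully open) to 1 (shut); "slide": the shift along the tool's x, y, z as a fraction of full scale, a list of three; "turn": the turn about the tool's z as a fraction of full scale. In form: [{"jaw": jaw, "slide": [tx, ty, tz], "turn": turn}, ...]. A call has 1 to 5 rows; each row is the pose to reach, as a shift and turn from the pose commanded when the call began, along the tool's axes at that moment, turning the shorter way round; what a row does not reach only later rows make up. Full scale, the value 1, is 150 mm for a shift and 180 degrees for a turn. A row lasts 1/12 s, in which the tool goes at most 41.7 mm and 7.16 degrees, less where a joint would pass 70% of its speed; a pose out of reach is approached as far as the arm can. A call with a number of a shift or a turn outside -1 to 1 is refused whole. A call with a gripper value outside its range is refused whole. The fingers move at their own pace and stop on an object; "grip_force" is the grip in N (left out, the last holds). Time passes only in rows, so rows that repeat a pose let the fingers close. It gives the time, the measured TCP pose, the force, the opening and the grip force at its end, in the units of the state.
- ctrl.state(): the state, without advancing time (a new reading comes with each control period).
- ctrl.snapshot(name): name is "scene" or "top" or "wrist"; returns (picture, depth): 480x640x3 uint8, red, green, blue; 480x640 float32, m along the optical axis (not along the pixel's ray), 0 where there is no reading.
- ctrl.camera_model(name): a dict with "fx", "fy", "cx", "cy" (pixels), "world_from_camera" (4x4, takes a point from camera to world coordinates). Camera axes: x right, y down, z forward; pixel columns grow to the right and rows downward; lengths in m; the calibration is good to about 2 mm. A picture is of the moment at which its call begins: read the wrist's pose just before it. camera_model takes no time and is no camera call; for the wrist camera it gives the pose at the moment of the call.
- ctrl.finish_job(): hands the job in; it is judged then, once.
The state is a dict: "time": time; "qpos": joint angles; "qd": joint speeds; "effort": joint torques, N m; "tool_pos": TCP position; "ee_rot": TCP orientation; "ft_force": force on the tool from outside, world axes, zero at the start; "moment": the same for the moment, N m; "grip_width": opening from 0.0 (shut) to 1.0 (fully open); "grip_force": force on a finger pad.
Only numpy, scipy, OpenCV 4.12 (cv2) and the standard library are available. Lean on these libraries where they do the work, as an engineer would, in place of code of your own. Each camera call takes 0.05 s, during which the arm holds its last target. There are 200 camera calls.

## Task

A beaded wooden bangle and a smooth wooden bangle hang on two separate display bars (either may be on the left). Take the beaded bangle by its upright tab, lift it over the turned-up end of its bar and hang it on the other bar, next to the smooth bangle. Leave the smooth bangle where it hangs, and don't disturb the comb, mirror, perfume bottle or jar.

Things in the scene. Friction and masses are not known exactly. Their poses are not given: they have to be found in the camera images.
- left_bar: left display bar (larger y): fixed steel foot, upright post and level rail 10 mm thick. Origin: table level on the post's axis; x along the rail from post (radius 8 mm) to free end, z up. Rail axis 140 mm above the table (rail top 145). At x = 170 mm the free end turns up as an end stop, 10 mm thick, its top 163 mm above the table. Foot plate 130 x 110 x 8 mm, to x = 80 mm
- right_bar: right display bar (smaller y): same shape, size and axes as the left one (x along its own rail, from post to free end). The free ends point towards each other, roughly but not exactly in line, at the same height and over 80 mm apart.
- bead_bangle_ring (a point): centre of the beaded bangle's closed ring, inner radius 31 mm; x is the ring's axis (along the rail when hanging), z points to its tab. The rail passes through the ring; hanging, this point is 31 mm below the rail's top (114 mm above the table). 16 round wooden beads, outer radius 43 mm, 14 mm thick; 50 to 95 g; hangs upright by itself
- bead_bangle_tab (a point): centre of the beaded bangle's tab, 68 mm above the ring's centre along its z: stiff white plastic plate on top of the ring, 26 mm wide across the rail (local y), 10 mm thick along the rail (local x), 50 mm high (25 mm above and below this point). Axes as for the ring
- smooth_bangle_ring (a point): centre of the smooth bangle's closed ring, inner radius 31 mm; x is the ring's axis (along the rail when hanging), z points to its tab. The rail passes through the ring; hanging, this point is 31 mm below the rail's top (114 mm above the table). Plain wooden band, outer radius 36 mm, 22 mm wide. Hangs 45 to 85 mm from the post of the bar that the beaded one is not on
- smooth_bangle_tab (a point): centre of the smooth bangle's tab, 61 mm above its ring's centre: same plate as the other tab
- mirror_mid (a point): middle of the closed round aluminium compact mirror, 70 mm across, 14 mm high, flat on the table, a bystander, loose; leave it alone
- comb_mid (a point): middle of the flat green comb, 150 x 32 x 5 mm, on the table, a bystander, loose; leave it alone
- perfume_mid (a point): middle of the upright glass perfume bottle, 55 x 32 mm, 90 mm high, a bystander, loose; leave it alone
- jar_mid (a point): middle of the white cream jar, 56 mm across, 45 mm high, a bystander, loose; leave it alone
There are look-alikes about, which are no part of the job. Leave any red look-alike of the right_bar alone.

How it is judged (in metres and radians):
At the end, for the whole second after the job is handed in: Both bangles hang on one and the same bar: each ring's centre 20 to 167 mm along the bar from the post, within 20 mm of the rail sideways, 104 to 120 mm above the table. The beaded one is at rest (under 50 mm/s) and within 0.35 rad of upright (((x of bead_bangle_ring in the frame of left_bar between 0.02 and 0.167 m and y of bead_bangle_ring in the frame of left_bar between -0.02 and 0.02 m and z of bead_bangle_ring in the frame of left_bar between 0.104 and 0.12 m and x of smooth_bangle_ring in the frame of left_bar between 0.02 and 0.167 m and y of smooth_bangle_ring in the frame of left_bar between -0.02 and 0.02 m and z of smooth_bangle_ring in the frame of left_bar between 0.104 and 0.12 m) or (x of bead_bangle_ring in the frame of right_bar between 0.02 and 0.167 m and y of bead_bangle_ring in the frame of right_bar between -0.02 and 0.02 m and z of bead_bangle_ring in the frame of right_bar between 0.104 and 0.12 m and x of smooth_bangle_ring in the frame of right_bar between 0.02 and 0.167 m and y of smooth_bangle_ring in the frame of right_bar between -0.02 and 0.02 m and z of smooth_bangle_ring in the frame of right_bar between 0.104 and 0.12 m)) and angle between bead_bangle_ring's own z axis and vertical below 0.35 rad and linear speed of bead_bangle below 0.05 m/s); the robot touches nothing.
It fails at once if the smooth bangle is moved more than 30 mm (distance of smooth_bangle_ring from where it was at the start of the episode above 0.03 m).
It fails at once if the comb, mirror, perfume bottle or jar is moved more than 30 mm (distance of any of comb_mid, mirror_mid, perfume_mid, jar_mid from where it was at the start of the episode above 0.03 m).
It also fails if it takes over 38 s, if anything falls off the work surface, if the arm or the gripper's body presses on something with over 40 N, if the wrist force passes 120 N, or if a joint passes its speed limit or range.

## Working session

There is one attempt and no reset: what is moved stays moved. The work goes in short steps, Python scripts to look and compute and a tool call to move; the robot and the scene stay as the last step left them, time stands still between calls to the robot, and variables do not carry over. Pictures are saved under pics/ and viewed, at most 10 in all, crops included, and the job is handed in when it is done.

Besides the shell and the picture viewer there is one more tool, called after "Emit:" by a JSON object that holds its "api" and its "payload", one argument or row to a line. apply_moves: Moves the arm, as the interface text tells. Shift numbers are shares of 150 mm and turn numbers shares of 180 degrees, none past 1 either way. Its arguments: {"type":"object","properties":{"commands":{"type":"array"},"grip_force":{"type":"number"}},"required":["commands"]}

```bash
mkdir -p pics; ls; cat > h.py <<'E'
import numpy as np,cv2
from plant import ctrl
def snap(n,f):
    m=ctrl.camera_model(n); p,d=ctrl.snapshot(n)
    cv2.imwrite(f'pics/{f}.png',p[:,:,::-1]); np.savez(f'pics/{f}.npz',p=p,d=d,T=m['world_from_camera'],k=[m['fx'],m['fy'],m['cx'],m['cy']])
    return p,d
def cloud(f):
    z=np.load(f'pics/{f}.npz'); d=z['d'];fx,fy,cx,cy=z['k'];v,u=np.mgrid[:480,:640]
    c=np.stack([(u-cx)/fx*d,(v-cy)/fy*d,d],-1); T=z['T']
    return z['p'],d,c@T[:3,:3].T+T[:3,3]
def ray(f,u,v,h):
    z=np.load(f'pics/{f}.npz');fx,fy,cx,cy=z['k'];T=z['T']
    r=T[:3,:3]@np.array([(u-cx)/fx,(v-cy)/fy,1]);o=T[:3,3];return o+r*(h-o[2])/r[2]
E
python3 - <<'E'
from h import *
snap('scene','s1');snap('top','t1')
s=ctrl.state();print(s['time'],s['tool_pos'],s['ee_rot'],s['grip_width'])
E
```

```text
pics
0.1 [ 0.15565189 -0.60472834  0.23018974] [-1.79894208e+02 -1.44223812e-02  1.44273963e+01] 0.9990807699154735
```

View pics/t1.png

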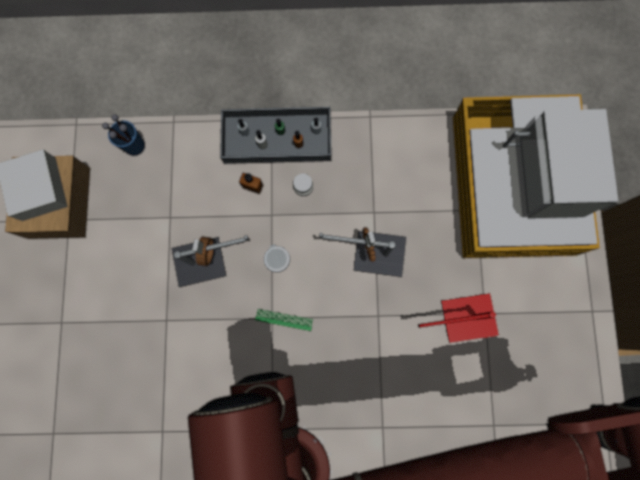

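View pics/s1.png

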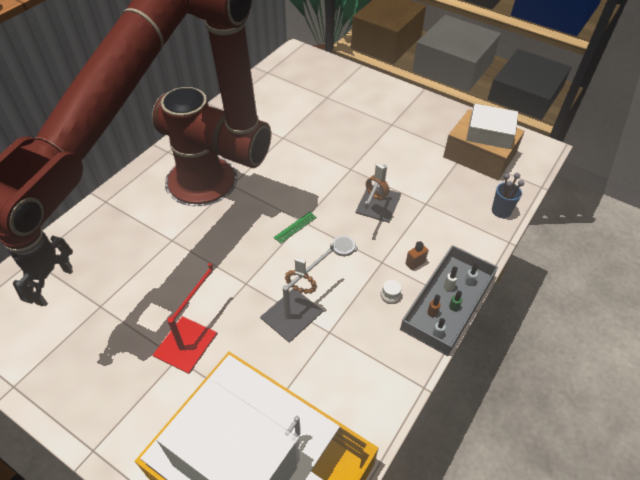

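The top view shows the left bar with its post at about (180,253) and tip at (247,238), and the right bar with its post at about (392,245) and tip at (318,236). A bangle hangs on each, at (205,250) and (368,243). The red bar at (470,315) is the look-alike, so I'll leave it alone. Next I'll enlarge both bangles to see which is beaded, and measure.

```bash
python3 - <<'E'
from h import *
p=cv2.imread('pics/s1.png')
a=cv2.resize(p[235:345,250:360],(390,390),interpolation=cv2.INTER_CUBIC);b=cv2.resize(p[145:255,330:440],(390,390),interpolation=cv2.INTER_CUBIC)
cv2.imwrite('pics/c1.png',np.hstack([a,b]))
p,d,w=cloud('t1')
# things over rail height
for nm,(u0,u1) in dict(left=(165,260),right=(305,415)).items():
    W=w[215:285,u0:u1];P=p[215:285,u0:u1].astype(int)
    m=(W[...,2]>.125)&(W[...,2]<.150)
    q=W[m];print(nm,'rail n',len(q),'x',q[:,0].min(),q[:,0].max(),'y',q[:,1].min(),q[:,1].max())
    l=cv2.fitLine(q[:,:2].astype(np.float32),cv2.DIST_HUBER,0,.01,.01).ravel();print(' line',l)
    for lo,hi in((.151,.17),(.18,.23)):
        k=(W[...,2]>lo)&(W[...,2]<hi);print(' z',lo,hi,k.sum(),W[k].mean(0) if k.any() else '',W[k].max(0) if k.any() else '',W[k].min(0) if k.any() else '')
p,d,w=cloud('s1')
for nm,(v0,v1,u0,u1) in dict(left=(145,255,330,440),right=(235,345,250,360)).items():
    W=w[v0:v1,u0:u1]
    for lo,hi in((.128,.150),(.165,.23)):
        k=(W[...,2]>lo)&(W[...,2]<hi);q=W[k];print(nm,lo,k.sum(),q.mean(0),q.min(0),q.max(0))
for nm,(u,v) in dict(mirror=(277,259),jar=(303,184),perf=(251,183),comb=(284,320)).items(): print(nm,ray('t1',u,v,.02))
E
```

```text
left rail n 453 x 0.5020610995488407 0.5684427982445018 y 0.07214342645125837 0.2489565671203765
 line [ 0.22971389 -0.9732582   0.5337614   0.18716279]
 z 0.151 0.17 49 [0.54191096 0.14641779 0.15854901] [0.56288573 0.24752853 0.1687289 ] [0.5226966  0.07237591 0.15105799]
 z 0.18 0.23 77 [0.53490496 0.18422767 0.19540567] [0.5476985  0.19213009 0.20495648] [0.52264829 0.17833149 0.1808968 ]
right rail n 377 x 0.5042615454811801 0.5837715834953441 y -0.27649844847557636 -0.10026925979582069
 line [ 0.1635328   0.9865379   0.55027854 -0.17236781]
 z 0.151 0.17 60 [ 0.54378104 -0.1819104   0.15877397] [ 0.5651575  -0.09589972  0.16848182] [ 0.52531846 -0.2252694   0.15116566]
 z 0.18 0.23 67 [ 0.54178228 -0.21551611  0.20257374] [ 0.55575229 -0.20898334  0.21000637] [ 0.53030085 -0.22312076  0.18005292]
left 0.128 238 [0.55018425 0.15102617 0.142319  ] [ 0.50956011 -0.11282288  0.12802684] [0.5747372  0.25420991 0.14997499]
left 0.165 105 [0.54095868 0.18488652 0.18521328] [0.52668232 0.17756531 0.16513381] [0.55350395 0.19663534 0.20605175]
right 0.128 334 [ 0.55211033 -0.19945334  0.14229801] [ 0.51001603 -0.27480893  0.12831772] [ 0.58797366 -0.09536407  0.14994155]
right 0.165 143 [ 0.54877997 -0.21667283  0.19054881] [ 0.53370999 -0.2228984   0.16533885] [ 0.56069693 -0.20701112  0.21177237]
mirror [0.5270236  0.01842379 0.02      ]
jar [ 0.73025217 -0.05275809  0.02      ]
perf [0.7367326  0.08806592 0.02      ]
comb [0.36806173 0.00105742 0.02      ]
```

View pics/c1.png

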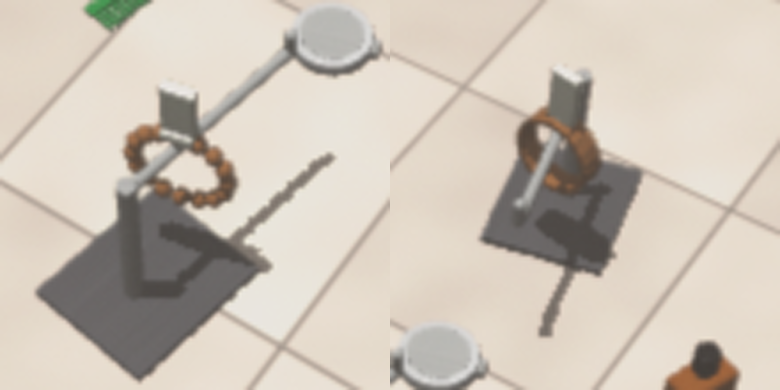

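The left crop (scene ~(300,280)) shows the beaded bangle on the right bar, with its tab top at 0.207 as expected. The right crop (scene ~(377,187)) shows the smooth band on the left bar, tab top about 0.20. So the beaded bangle goes from the right bar to the left one. I'll move above its tab, high enough to clear the red bar.

```bash
cat >> h.py <<'E'
def to(x,y,z,yaw):
    s=ctrl.state();e=s['ee_rot'];p=np.array(s['tool_pos'])
    from scipy.spatial.transform import Rotation as R
    M=R.from_euler('xyz',e,degrees=True).as_matrix()
    d=M.T@(np.array([x,y,z])-p);t=-((yaw-e[2]+180)%360-180)
    print('t',round(s['time'],2),'pos',p.round(4),'rot',np.round(e,2),'slide',(d/.15).round(3),'turn',round(t/180,4))
E
python3 - <<'E'
from h import *
to(.52,-.216,.36,83)
E
```

```text
t 0.1 pos [ 0.1557 -0.6047  0.2302] rot [-1.7989e+02 -1.0000e-02  1.4430e+01] slide [ 2.998 -1.906 -0.861] turn -0.381
```

Emit:
{"api": "apply_moves", "payload": {
  "commands": [
    {"jaw":0,"slide":[0.05,-0.03,-0.25],"turn":-0.035},
    {"jaw":0,"slide":[0.25,-0.16,-0.4],"turn":-0.07},
    {"jaw":0,"slide":[0.48,-0.3,-0.5],"turn":-0.11},
    {"jaw":0,"slide":[0.7,-0.45,-0.6],"turn":-0.15},
    {"jaw":0,"slide":[0.93,-0.6,-0.7],"turn":-0.19}
  ]
}}

```text
time: 0.52
tool_pos: [0.2657, -0.4856, 0.335]
ee_rot: [-180.0, -0.0, 48.8]
ft_force: [0.3, -1.0, 0.3]
grip_width: 0.998
grip_force: 0.0
```

```bash
python3 -c "
from h import *
to(.52,-.216,.36,83)"
```

```text
t 0.52 pos [ 0.2657 -0.4856  0.335 ] rot [-1.7999e+02 -1.0000e-02  4.8810e+01] slide [ 2.469  0.092 -0.166] turn -0.19
```

Emit:
{"api": "apply_moves", "payload": {
  "commands": [
    {"jaw":0,"slide":[0.25,0,-0.1],"turn":-0.04},
    {"jaw":0,"slide":[0.5,0,-0.15],"turn":-0.08},
    {"jaw":0,"slide":[0.75,0,-0.15],"turn":-0.12},
    {"jaw":0,"slide":[1,0,-0.15],"turn":-0.16},
    {"jaw":0,"slide":[1,0,-0.15],"turn":-0.19}
  ]
}}

```text
time: 0.93
tool_pos: [0.3678, -0.3702, 0.3573]
ee_rot: [179.9, -0.1, 83.4]
ft_force: [-0.7, -0.3, -0.2]
grip_width: 0.995
grip_force: 0.0
```

```bash
python3 -c "
from h import *
to(.52,-.216,.36,83)"
```

```text
t 0.93 pos [ 0.3678 -0.3702  0.3573] rot [ 1.7989e+02 -1.0000e-01  8.3430e+01] slide [ 1.138  0.89  -0.015] turn 0.0024
```

Emit:
{"api": "apply_moves", "payload": {
  "commands": [
    {"jaw":0,"slide":[0.2,0.16,0],"turn":0},
    {"jaw":0,"slide":[0.4,0.32,0],"turn":0},
    {"jaw":0,"slide":[0.6,0.5,0],"turn":0},
    {"jaw":0,"slide":[0.8,0.7,0],"turn":0},
    {"jaw":0,"slide":[1,0.89,0],"turn":0}
  ]
}}

```text
time: 1.35
tool_pos: [0.5166, -0.2415, 0.3566]
ee_rot: [-180.0, -0.0, 82.7]
ft_force: [0.3, -1.0, 0.6]
grip_width: 0.999
grip_force: 0.0
```

```bash
python3 - <<'E'
from h import *
to(.545,-.216,.36,83)
snap('wrist','w1')
p,d,w=cloud('w1')
m=(w[...,2]>.18)&(w[...,2]<.215)&(abs(w[...,0]-.545)<.05)&(abs(w[...,1]+.216)<.05)
q=w[m];print(len(q),q.mean(0) if len(q) else '')
k=(w[...,2]>.133)&(w[...,2]<.15);print(k.sum(),w[k].mean(0) if k.any() else '')
E
```

```text
t 1.35 pos [ 0.5166 -0.2415  0.3566] rot [-179.98   -0.     82.69] slide [ 0.193  0.166 -0.023] turn -0.0017
632 [ 0.54374892 -0.2120759   0.2032996 ]
3537 [ 0.49803687 -0.24785375  0.14429939]
```

View pics/w1.png

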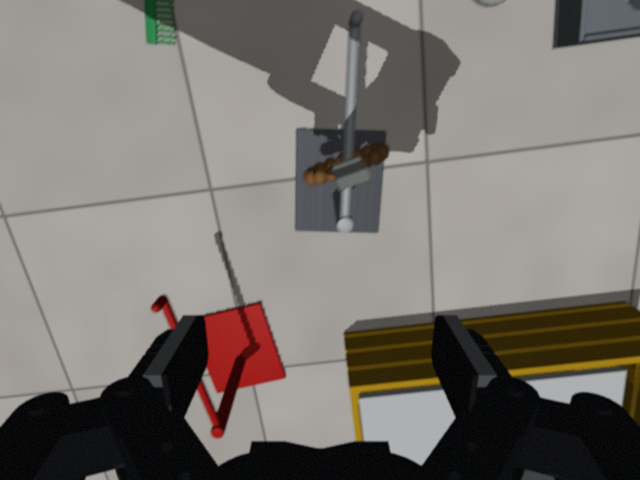

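The wrist view shows the right bar from its post at (345,225) to its tip at (355,17). The beaded bangle's tab is at (351,172), turned by roughly 15–20° relative to the rail. Measuring all of these.

```bash
python3 - <<'E'
from h import *
p,d,w=cloud('w1')
m=(w[...,2]>.198)&(w[...,2]<.215)&(abs(w[...,0]-.545)<.05)&(abs(w[...,1]+.216)<.05)
q=w[m][:,:2].astype(np.float32);r=cv2.minAreaRect(q*1000);print('tab',len(q),r,w[m][:,2].mean())
b=cv2.boxPoints(r);e=[b[1]-b[0],b[2]-b[1]];l=max(e,key=np.linalg.norm);print('width dir',np.degrees(np.arctan2(l[1],l[0])))
print('post',ray('w1',345,225,.145),'tip',ray('w1',355.5,17,.163))
# rail points: not ring
k=(w[...,2]>.138)&(w[...,2]<.15)&(w[...,0]>.5)&(w[...,1]>-.19)
q=w[k];print(len(q),cv2.fitLine(q[:,:2].astype(np.float32),cv2.DIST_HUBER,0,.01,.01).ravel())
t=(w[...,2]>.155)&(w[...,2]<.168)&(w[...,0]>.5)&(w[...,1]>-.15);print('tipcloud',t.sum(),w[t].mean(0))
# left bar from top
p,d,w=cloud('t1')
W=w[215:285,165:260]
k=(W[...,2]>.138)&(W[...,2]<.15)&((W[...,1]<.16));q=W[k];print('Lrail',len(q),cv2.fitLine(q[:,:2].astype(np.float32),cv2.DIST_HUBER,0,.01,.01).ravel(),q.min(0),q.max(0))
t=(W[...,2]>.152)&(W[...,2]<.17)&(W[...,1]<.12);print('Ltip',t.sum(),W[t].mean(0))
E
```

```text
tab 511 ((544.0944213867188, -213.5892333984375), (25.74045181274414, 10.333148956298828), 12.047273635864258) 0.20660649345561122
width dir 12.047284
post [ 0.53747151 -0.26538724  0.145     ] tip [ 0.56248697 -0.09749797  0.163     ]
1340 [ 0.15586083  0.987779    0.5548518  -0.14356655]
tipcloud 162 [ 0.56195264 -0.09885592  0.16123269]
Lrail 131 [ 0.20245965 -0.9792906   0.54995936  0.11890548] [0.53759548 0.07214343 0.13848312] [0.56156298 0.15899312 0.14734512]
Ltip 17 [0.55859336 0.07701519 0.15857465]
```

```bash
python3 -c "
from h import *
to(.544,-.2135,.23,102)"
```

```text
t 1.4 pos [ 0.5209 -0.2365  0.356 ] rot [179.87  -0.29  83.09] slide [0.167 0.132 0.841] turn -0.1051
```

Emit:
{"api": "apply_moves", "payload": {
  "commands": [
    {"jaw":0,"slide":[0.1,0.1,0.2],"turn":-0.035},
    {"jaw":0,"slide":[0.16,0.13,0.45],"turn":-0.07},
    {"jaw":0,"slide":[0.16,0.13,0.7],"turn":-0.105},
    {"jaw":0,"slide":[0.16,0.13,0.84],"turn":-0.105},
    {"jaw":0,"slide":[0.16,0.13,0.84],"turn":-0.105}
  ]
}}

```text
time: 1.82
tool_pos: [0.5347, -0.2194, 0.2231]
ee_rot: [-179.4, -0.5, 101.6]
ft_force: [-1.5, 0.5, -0.8]
grip_width: 1.001
grip_force: 0.0
```

```bash
python3 - <<'E'
from h import *
to(.544,-.2135,.166,102)
snap('wrist','w2')
to(.544,-.2135,.166,102)
p,d,w=cloud('w2')
m=(w[...,2]>.198)&(w[...,2]<.215)&(abs(w[...,0]-.545)<.03)&(abs(w[...,1]+.216)<.03)
q=w[m][:,:2].astype(np.float32);print('tab',len(q),cv2.minAreaRect(q*1000) if len(q) else '')
E
```

```text
t 1.82 pos [ 0.5347 -0.2194  0.2231] rot [-179.44   -0.49  101.64] slide [0.023 0.073 0.38 ] turn -0.002
t 1.87 pos [ 0.5361 -0.2205  0.227 ] rot [-179.67   -0.29  101.61] slide [0.033 0.063 0.407] turn -0.0022
tab 1560 ((544.0250854492188, -213.27708435058594), (25.862892150878906, 10.882874488830566), 12.279589653015137)
```

View pics/w2.png

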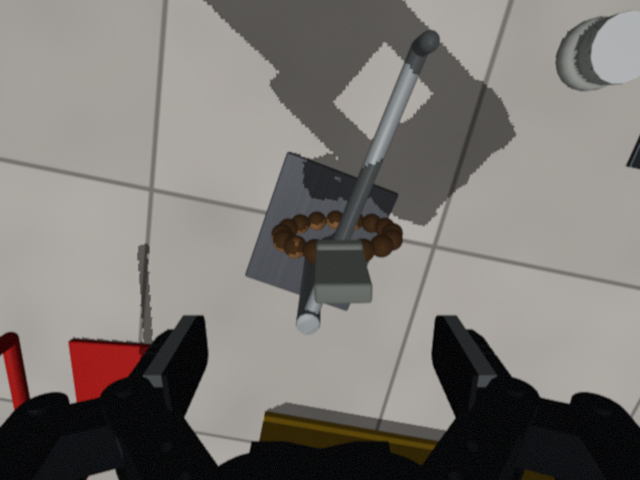

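The tab at (342,270) is aligned with the jaws, and the beads are visible around it. Descending onto it.

Emit:
{"api": "apply_moves", "payload": {
  "commands": [
    {"jaw":0,"slide":[0.035,0.06,0.15],"turn":0},
    {"jaw":0,"slide":[0.035,0.06,0.3],"turn":0},
    {"jaw":0,"slide":[0.035,0.06,0.4],"turn":0},
    {"jaw":0,"slide":[0.035,0.06,0.4],"turn":0},
    {"jaw":0,"slide":[0.035,0.06,0.4],"turn":0}
  ]
}}

```text
time: 2.28
tool_pos: [0.5463, -0.2153, 0.1727]
ee_rot: [179.9, 0.1, 101.6]
ft_force: [-0.1, -0.4, 0.1]
grip_width: 1.001
grip_force: 0.0
```

```bash
python3 -c "
from h import *
to(.544,-.2135,.166,102)"
```

```text
t 2.28 pos [ 0.5463 -0.2153  0.1727] rot [1.7993e+02 6.0000e-02 1.0158e+02] slide [ 0.015 -0.012  0.045] turn -0.0023
```

Emit:
{"api": "apply_moves", "payload": {
  "commands": [
    {"jaw":0,"slide":[0.015,-0.012,0.04],"turn":0},
    {"jaw":0.4,"slide":[0.015,-0.012,0.04],"turn":0},
    {"jaw":1,"slide":[0.015,-0.012,0.04],"turn":0},
    {"jaw":1,"slide":[0.015,-0.012,0.04],"turn":0},
    {"jaw":1,"slide":[0.015,-0.012,0.04],"turn":0}
  ],
  "grip_force": 50
}}

```text
time: 2.7
tool_pos: [0.5438, -0.2131, 0.1659]
ee_rot: [179.9, 0.0, 101.6]
ft_force: [-0.0, 0.0, 0.5]
grip_width: 0.459
grip_force: 0.0
```

Emit:
{"api": "apply_moves", "payload": {
  "commands": [
    {"jaw":1,"slide":[0,0,0],"turn":0},
    {"jaw":1,"slide":[0,0,0],"turn":0},
    {"jaw":1,"slide":[0,0,0],"turn":0},
    {"jaw":1,"slide":[0,0,0],"turn":0},
    {"jaw":1,"slide":[0,0,0],"turn":0}
  ]
}}

```text
time: 3.12
tool_pos: [0.5438, -0.2131, 0.1656]
ee_rot: [180.0, 0.0, 101.6]
ft_force: [-0.6, 0.3, 3.3]
grip_width: 0.298
grip_force: 49.0
```

```bash
python3 -c "
from h import *
to(.544,-.2135,.205,81)"
```

```text
t 3.12 pos [ 0.5438 -0.2131  0.1656] rot [1.7996e+02 3.0000e-02 1.0161e+02] slide [-0.003  0.001 -0.262] turn 0.1145
```

Gripped: the opening is about 25 mm, matching the tab's width. Now lifting 33 mm, then turning the ring square to the rail.

Emit:
{"api": "apply_moves", "payload": {
  "commands": [
    {"jaw":1,"slide":[0,0,-0.08],"turn":0},
    {"jaw":1,"slide":[0,0,-0.16],"turn":0.03},
    {"jaw":1,"slide":[0,0,-0.22],"turn":0.06},
    {"jaw":1,"slide":[0,0,-0.22],"turn":0.09},
    {"jaw":1,"slide":[0,0,-0.22],"turn":0.114}
  ]
}}

```text
time: 3.53
tool_pos: [0.5438, -0.2131, 0.1993]
ee_rot: [179.9, 0.0, 80.8]
ft_force: [0.1, -0.1, -1.8]
grip_width: 0.294
grip_force: 49.0
```

```bash
python3 - <<'E'
from h import *
snap('wrist','w3')
to(.5525,-.16,.1985,81)
p,d,w=cloud('w3')
m=(w[...,2]>.225)&(w[...,2]<.25)&(abs(w[...,0]-.545)<.02)&(abs(w[...,1]+.213)<.02)
q=w[m];print('tab',len(q),cv2.minAreaRect(q[:,:2].astype(np.float32)*1000) if len(q) else '',q.mean(0))
E
```

```text
t 3.58 pos [ 0.5435 -0.2129  0.1987] rot [1.7998e+02 1.0000e-02 8.0750e+01] slide [0.358 0.002 0.001] turn -0.0014
tab 7350 ((543.4273071289062, -210.9564208984375), (26.302391052246094, 41.67508316040039), 80.2895278930664) [ 0.54402175 -0.20808532  0.23760724]
```

View pics/w3.png

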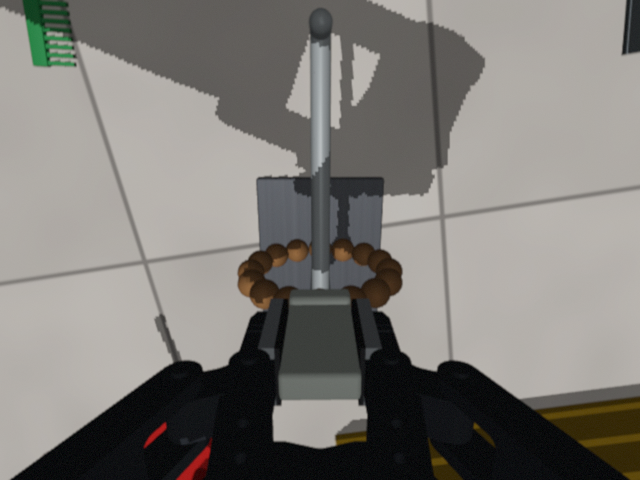

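The beaded ring is around the rail, lifted and square to it: beads at (240–400, 240–300), rail at column 320, tip at (320,20). Sliding it out along the rail over the end stop.

Emit:
{"api": "apply_moves", "payload": {
  "commands": [
    {"jaw":1,"slide":[0.08,0,0],"turn":0},
    {"jaw":1,"slide":[0.2,0,0],"turn":0},
    {"jaw":1,"slide":[0.35,0,0],"turn":0},
    {"jaw":1,"slide":[0.45,0,0],"turn":0},
    {"jaw":1,"slide":[0.5,0,0],"turn":0}
  ]
}}

```text
time: 4.0
tool_pos: [0.5551, -0.1363, 0.1978]
ee_rot: [-180.0, -0.1, 81.3]
ft_force: [0.2, 0.3, -1.0]
grip_width: 0.291
grip_force: 49.0
```

```bash
python3 - <<'E'
from h import *
s=ctrl.state();print(s['ft_force'],s['grip_force'])
to(.5686,-.056,.199,81)
E
```

```text
[ 0.18276026  0.28744662 -0.97911871] 49.04986917972565
t 4.0 pos [ 0.5551 -0.1363  0.1978] rot [-1.7995e+02 -6.0000e-02  8.1300e+01] slide [ 0.543  0.008 -0.008] turn 0.0017
```

Emit:
{"api": "apply_moves", "payload": {
  "commands": [
    {"jaw":1,"slide":[0.1,0,0],"turn":0},
    {"jaw":1,"slide":[0.25,0,0],"turn":0},
    {"jaw":1,"slide":[0.45,0,0],"turn":0},
    {"jaw":1,"slide":[0.62,0,0],"turn":0},
    {"jaw":1,"slide":[0.7,0,0],"turn":0}
  ]
}}

```text
time: 4.42
tool_pos: [0.5713, -0.0324, 0.1979]
ee_rot: [-180.0, -0.1, 81.3]
ft_force: [-1.3, 0.2, -1.8]
grip_width: 0.292
grip_force: 49.1
```

```bash
python3 - <<'E'
from h import *
to(.575,-.0008,.199,101.7)
E
```

```text
t 4.42 pos [ 0.5713 -0.0324  0.1979] rot [-1.7997e+02 -5.0000e-02  8.1280e+01] slide [ 0.212 -0.008 -0.007] turn -0.1134
```

Emit:
{"api": "apply_moves", "payload": {
  "commands": [
    {"jaw":1,"slide":[0.08,0,-0.01],"turn":-0.03},
    {"jaw":1,"slide":[0.16,0,-0.01],"turn":-0.06},
    {"jaw":1,"slide":[0.2,0,-0.01],"turn":-0.09},
    {"jaw":1,"slide":[0.2,0,-0.01],"turn":-0.113},
    {"jaw":1,"slide":[0.2,0,-0.01],"turn":-0.113}
  ]
}}

```text
time: 4.83
tool_pos: [0.5759, -0.0052, 0.1994]
ee_rot: [-180.0, 0.0, 101.6]
ft_force: [-0.7, -0.1, -2.0]
grip_width: 0.296
grip_force: 49.1
```

```bash
python3 - <<'E'
from h import *
snap('wrist','w4')
to(.575,-.0008,.199,101.7)
p,d,w=cloud('w4')
near=(w[...,0]>.5)&(w[...,0]<.6)&(w[...,1]>.06)&(w[...,1]<.3)
k=near&(w[...,2]>.138)&(w[...,2]<.15)&(w[...,1]<.16);q=w[k];print('rail',len(q),cv2.fitLine(q[:,:2].astype(np.float32),cv2.DIST_HUBER,0,.01,.01).ravel())
t=near&(w[...,2]>.155)&(w[...,2]<.17)&(w[...,1]<.12);print('tip',t.sum(),w[t].mean(0))
t=near&(w[...,2]>.19)&(w[...,2]<.206)&(w[...,1]>.14);print('smooth tab',t.sum(),w[t].mean(0) if t.any() else '')
E
```

```text
t 4.88 pos [ 0.5759 -0.0055  0.1994] rot [-1.7998e+02  1.0000e-02  1.0139e+02] slide [0.032 0.    0.003] turn -0.0017
rail 1875 [ 0.209695   -0.9777669   0.5552492   0.10360347]
tip 427 [0.56024718 0.08071204 0.16163568]
smooth tab 0
```

View pics/w4.png

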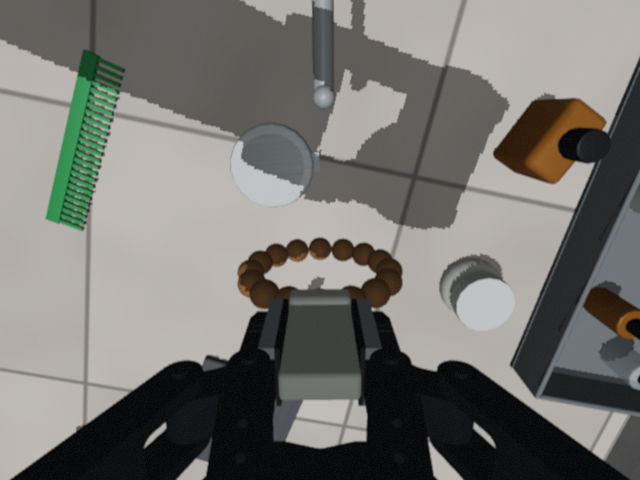

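The released bangle sits square at (320,275), and the left bar's tip is straight ahead at (323,97). The mirror, comb, perfume and jar are untouched. Now threading it over the left end stop.

```bash
python3 - <<'E'
from h import *
to(.5628,.068,.199,102)
to(.5497,.128,.199,102)
E
```

```text
t 4.88 pos [ 0.5759 -0.0055  0.1994] rot [-1.7998e+02  1.0000e-02  1.0139e+02] slide [0.497 0.011 0.003] turn -0.0034
t 4.88 pos [ 0.5759 -0.0055  0.1994] rot [-1.7998e+02  1.0000e-02  1.0139e+02] slide [0.907 0.005 0.003] turn -0.0034
```

Emit:
{"api": "apply_moves", "payload": {
  "commands": [
    {"jaw":1,"slide":[0.08,0.012,0],"turn":-0.003},
    {"jaw":1,"slide":[0.2,0.012,0],"turn":-0.003},
    {"jaw":1,"slide":[0.32,0.012,0],"turn":-0.003},
    {"jaw":1,"slide":[0.42,0.012,0],"turn":-0.003},
    {"jaw":1,"slide":[0.48,0.011,0],"turn":-0.003}
  ]
}}

```text
time: 5.3
tool_pos: [0.5629, 0.0671, 0.1995]
ee_rot: [-180.0, -0.0, 102.0]
ft_force: [-0.5, -0.2, -0.9]
grip_width: 0.297
grip_force: 49.1
```

```bash
python3 - <<'E'
from h import *
s=ctrl.state();print(s['ft_force'])
snap('wrist','w5')
to(.5497,.128,.199,102)
p,d,w=cloud('w5')
near=(w[...,0]>.5)&(w[...,0]<.6)&(w[...,1]>.06)&(w[...,1]<.3)
k=near&(w[...,2]>.138)&(w[...,2]<.15)&(w[...,1]<.16);q=w[k];print('rail',len(q),cv2.fitLine(q[:,:2].astype(np.float32),cv2.DIST_HUBER,0,.01,.01).ravel())
t=near&(w[...,2]>.19)&(w[...,2]<.206)&(w[...,1]>.14);print('smooth tab',t.sum(),w[t].mean(0) if t.any() else '')
E
```

```text
[-0.5291111  -0.15002662 -0.87280962]
t 5.35 pos [0.5627 0.068  0.1995] rot [-1.7999e+02 -8.0000e-02  1.0205e+02] slide [ 0.409 -0.001  0.004] turn 0.0003
rail 3541 [ 0.22250402 -0.9749318   0.55217254  0.11841559]
smooth tab 54 [0.54677288 0.18262229 0.19272883]
```

View pics/w5.png

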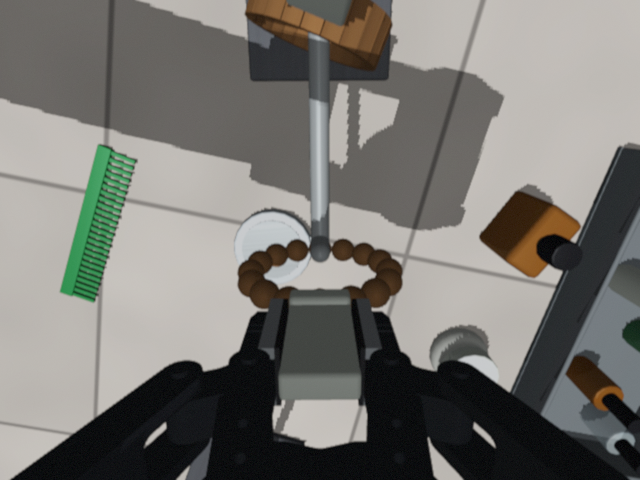

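The tip at (320,247) is centred on the ring opening, and the smooth bangle is well clear at the top (320,30). Continuing inward.

Emit:
{"api": "apply_moves", "payload": {
  "commands": [
    {"jaw":1,"slide":[0.08,0,0],"turn":0},
    {"jaw":1,"slide":[0.18,0,0],"turn":0},
    {"jaw":1,"slide":[0.28,0,0],"turn":0},
    {"jaw":1,"slide":[0.36,0,0],"turn":0},
    {"jaw":1,"slide":[0.4,0,0],"turn":0}
  ]
}}

```text
time: 5.77
tool_pos: [0.5506, 0.1254, 0.1995]
ee_rot: [-180.0, -0.0, 102.0]
ft_force: [-0.7, 0.0, -0.8]
grip_width: 0.295
grip_force: 49.1
```

Emit:
{"api": "apply_moves", "payload": {
  "commands": [
    {"jaw":1,"slide":[0,0,0],"turn":0},
    {"jaw":1,"slide":[0,0,0.06],"turn":0},
    {"jaw":1,"slide":[0,0,0.12],"turn":0},
    {"jaw":1,"slide":[0,0,0.17],"turn":0},
    {"jaw":1,"slide":[0,0,0.2],"turn":0}
  ]
}}

```text
time: 6.18
tool_pos: [0.55, 0.1235, 0.1672]
ee_rot: [-179.8, -0.0, 101.9]
ft_force: [-0.5, 0.5, -0.9]
grip_width: 0.296
grip_force: 49.1
```

```bash
python3 - <<'E'
from h import *
s=ctrl.state();print(s['ft_force'])
snap('wrist','w6')
to(.5497,.128,.166,102)
E
```

```text
[-0.4719502   0.48608952 -0.90904943]
t 6.23 pos [0.5496 0.1235 0.1665] rot [-1.7976e+02 -2.0000e-02  1.0192e+02] slide [0.029 0.007 0.003] turn -0.0004
```

View pics/w6.png

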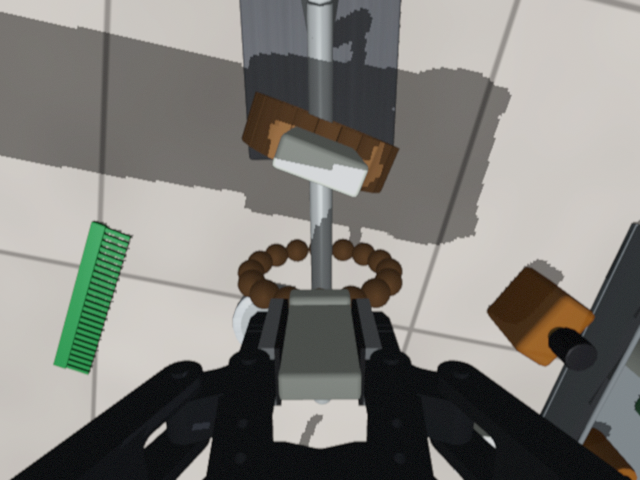

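The ring encircles the left rail (rail at column 320), with the smooth bangle at (320,145) clear of it. Lowering the last millimetre and releasing.

Emit:
{"api": "apply_moves", "payload": {
  "commands": [
    {"jaw":1,"slide":[0,0,0.006],"turn":0},
    {"jaw":1,"slide":[0,0,0.008],"turn":0},
    {"jaw":0.5,"slide":[0,0,0.008],"turn":0},
    {"jaw":0.2,"slide":[0,0,0.008],"turn":0},
    {"jaw":0,"slide":[0,0,0.008],"turn":0}
  ]
}}

```text
time: 6.65
tool_pos: [0.5514, 0.1242, 0.1691]
ee_rot: [179.9, 0.0, 102.0]
ft_force: [0.1, 0.2, -0.6]
grip_width: 0.713
grip_force: 0.0
```

Emit:
{"api": "apply_moves", "payload": {
  "commands": [
    {"jaw":0,"slide":[0,0,0],"turn":0},
    {"jaw":0,"slide":[0,0,0],"turn":0},
    {"jaw":0,"slide":[0,0,0],"turn":0},
    {"jaw":0,"slide":[0,0,0],"turn":0},
    {"jaw":0,"slide":[0,0,0],"turn":0}
  ]
}}

```text
time: 7.07
tool_pos: [0.5509, 0.1242, 0.1684]
ee_rot: [180.0, 0.0, 102.0]
ft_force: [-0.2, -0.1, -0.2]
grip_width: 0.999
grip_force: 0.0
```

Emit:
{"api": "apply_moves", "payload": {
  "commands": [
    {"jaw":0,"slide":[0,0,-0.08],"turn":0},
    {"jaw":0,"slide":[0,0,-0.2],"turn":0},
    {"jaw":0,"slide":[0,0,-0.4],"turn":0},
    {"jaw":0,"slide":[0,0,-0.65],"turn":0},
    {"jaw":0,"slide":[0,0,-0.85],"turn":0}
  ]
}}

```text
time: 7.48
tool_pos: [0.551, 0.1242, 0.2992]
ee_rot: [179.9, 0.0, 102.0]
ft_force: [0.6, -0.2, 1.1]
grip_width: 0.999
grip_force: 0.0
```

Emit:
{"api": "apply_moves", "payload": {
  "commands": [
    {"jaw":0,"slide":[-0.2,0,-0.05],"turn":0},
    {"jaw":0,"slide":[-0.4,0,-0.1],"turn":0},
    {"jaw":0,"slide":[-0.4,0,-0.1],"turn":0},
    {"jaw":0,"slide":[-0.4,0,-0.1],"turn":0},
    {"jaw":0,"slide":[-0.4,0,-0.1],"turn":0}
  ]
}}

```text
time: 7.9
tool_pos: [0.5632, 0.0656, 0.311]
ee_rot: [-180.0, -0.0, 102.0]
ft_force: [-0.4, -0.5, 0.2]
grip_width: 1.004
grip_force: 0.0
```

```bash
python3 - <<'E'
from h import *
snap('wrist','w7')
p,d,w=cloud('w7')
O=np.array([.5245,.2455]);a=np.array([.21,-.9777])
for nm,lo,hi,y0,y1 in(('bead',.2,.215,.09,.16),('smooth',.19,.21,.165,.21)):
    t=(w[...,2]>lo)&(w[...,2]<hi)&(w[...,0]>.5)&(w[...,0]<.6)&(w[...,1]>y0)&(w[...,1]<y1);q=w[t]
    if len(q): r=cv2.minAreaRect(q[:,:2].astype(np.float32)*1000);c=q.mean(0);e=c[:2]-O;print(nm,len(q),c,r,'along',e@a,'side',e@[-a[1],a[0]])
E
```

```text
bead 715 [0.55106281 0.12371881 0.20700453] ((551.0517578125, 123.40935516357422), (25.513168334960938, 10.075429916381836), 13.261927604675293) along 0.12464365822194294 side 0.0003964072354522906
smooth 952 [0.53663189 0.18826122 0.19964997] ((536.606689453125, 188.9186553955078), (10.434785842895508, 26.08135986328125), 81.53591918945312) along 0.058510046200814056 side -0.00015879864839418853
```

View pics/w7.png

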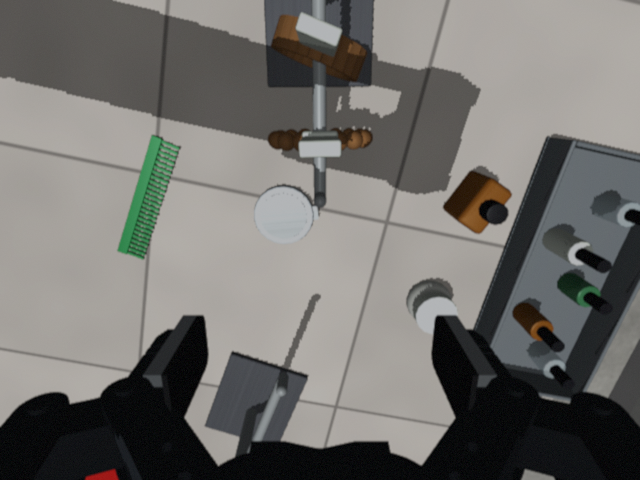

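The beaded bangle hangs upright at (320,143) on the left rail, about 125 mm from the post, with its tab top at 0.207. The smooth bangle at (320,40) hasn't moved, and the gripper is clear of both.

```bash
python3 -c "
from plant import ctrl
print(ctrl.finish_job())"
```

```text
the job is handed in; nothing more can be done
None
```

The beaded bangle now hangs upright on the left bar, about 125 mm from the post and next to the smooth bangle, which stayed where it was; the comb, mirror, perfume bottle and jar looked undisturbed in the last view, and the job was handed in at about 8 s, though no verdict was returned.

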